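# Clamp a tube rack in the bench shaker with the inner knob

### The job

Set the blue tube rack upright on the shaker's bed, lengthwise between the red jaw and the steel end stop, and let go of it. Then turn only the orange inner knob clockwise until the jaw holds the rack snugly against the end stop, finger-tight and no harder, leaving the grey speed ring under it at its setting. Let go of the knob, and do not shift the bottle, the jar or the tip box.

Things in the scene. Friction and masses are not known exactly. Their poses are not given: they have to be found in the camera images.
- shaker: White bench shaker, fixed to the table, 180 x 240 mm, its deck 30 mm above the table. Origin at the centre of its underside. Its x axis runs along the clamp from the red jaw to the steel end stop, its y axis from the knobs (y = -60 mm) to the bed (y = +60 mm), z up.
- bed_center (a point): Point on the deck (30 mm above the table) at the middle of the bed, half-way between end stop and fully open jaw; axes as the shaker's. The bed is flat black rubber with open sides.
- rack_center (a point): Centre of the loose blue tube rack, half-way up it: a block 80 (x) x 46 (y) x 45 mm (z), about 0.2 kg, upright on the table at the start. x along its length, z up. From its +x end a stiff black foot (36 mm wide, 6 to 24 mm up) sticks out 0.5 to 6.5 mm, differently each time and not measured. It goes on the bed with x along the shaker's x, either way round; grip the 46 mm width.
- jaw: Red clamp jaw, a block 66 mm wide and 28 mm high on the deck, with a hard black rubber face (gives 1 mm at 25 N). Origin on the deck under the middle of that rubber face, towards the end stop; axes as the shaker's. It slides along the shaker's +x, 15 mm for each radian of the orange knob; at the start the jaw and the stop are 101 to 110 mm apart.
- end_stop: Fixed steel end stop, 66 mm wide, 28 mm high, 12 mm thick, rigid. More than 20 N between jaw and rack is too hard. Origin at the bottom edge of the middle of its face towards the jaw; axes as the shaker's.
- knob_top (a point): Centre of the flat top of the orange inner knob: a round knob 32 mm across and 34 mm tall, vertical axis, its top 84 mm above the table, its foot 2 mm above the top of the grey ring. It is geared to the jaw without slack.
- clamp_knob (a joint): Angle of the orange inner knob in rad, 0 = jaw fully open, growing clockwise seen from above; starts at 0 to 0.6. It turns against dry friction of 0.10 N m. Once the rack is trapped, the jaw presses with (torque - 0.10 N m) / 0.015 m: 0.22 N m at the knob gives 8 N, rising 25 N per 0.07 rad. Let go, friction holds up to about 6.5 N at the jaw; any more springs back to that.
- ring_mark (a point): White mark on the rim of the grey speed ring, 29 mm from the axis, on the ring's top face 48 mm above the table. The ring is 62 mm across and 18 mm tall, sits round the same axis right under the orange knob, and turns at a touch (0.01 N m). It is set already and must not be turned.
- reagent_bottle: Loose glass bottle with orange cap, 60 mm across, 130 mm tall; origin under its centre. Leave alone.
- amber_jar: Loose amber jar with white cap, 54 mm across, 75 mm tall; origin under its centre. Leave alone.
- tip_box: Loose white pipette-tip box with blue top, 85 x 120 x 64 mm; origin under its centre. Leave alone.
Things that resemble listed ones, but are neither listed nor needed, are in the scene too. There is more than one size of the part that bears rack_center; the job needs the smallest.

How it is judged:
By the outcome, as a careful person would: the job done as asked, in the order asked, and still so for the second after the job is handed in, with the robot touching nothing.
It also fails if it takes over 72 s, if anything falls off the work surface, if the arm or the gripper's body presses on something with over 40 N, if the wrist force passes 120 N, or if a joint passes its speed limit or range.

### The arm

A 6-joint arm with a two-finger parallel gripper is mounted at the origin on the work surface. World frame = base frame: x ahead of the robot, y to its left, z up, the work surface at z = 0. Lengths are in m, angles in degrees, forces in N, time in s.
With the tool pointing down it reaches from about 0.4 to 0.925 m from the base axis. Payload 12.5 kg.
Tool frame: the origin (TCP) lies at the very end of the fingers, on their centre line; the grasp point (between the pads) lies tcp_to_grasp behind it (tcp_to_grasp is the distance from the TCP to the grasp point, in m); z points along the fingers, y is the line along which they close (so a half turn about z gives the same grasp; the last joint's range is limited). The gripper opens to 95 mm and grips with 3 to 60 N. Pads are 20 mm wide; open, the fingers measure 119 mm over their backs; the gripper's body (75 mm by 180 mm) begins 59 mm behind the grasp point.
Start: joints at [-73.488, 28.126, 89.318, -0, 62.55, -6.05], TCP at [0.24, -0.577, 0.215] pointing down, gripper open.
Joint ranges: [-177.58, 177.58], [-47.91, 125.51], [2.72, 160], [-65.01, 245.01], [3.68, 167.84], [-153.87, 153.87]. Speed limits (degrees/s): [127.2, 127.2, 159.86, 180, 180, 180].

### API

Orientations are given as [roll, pitch, yaw] about the fixed x, y, z axes, in that order (R = Rz(yaw) Ry(pitch) Rx(roll)).
In Python, from cell import * gives the robot as it stands.
- The arm moves only by the tool play_rows, never from a script. Its argument "motion" is a list of rows, each a list of 2 entries, a list of its own where there are three numbers: the shift along the world's x, y, z in mm, then the turn about the world's z in degrees. In form: [[[x, y, z], roll], ...]. A call has exactly 10 rows; each row is the pose to reach, as a shift and turn from the pose commanded when the call began; what a row does not reach only later rows make up. A row lasts 1/8 s, in which the tool goes at most 62.5 mm and 10.7 degrees, less where a joint would pass 70% of its speed; a pose out of reach is approached as far as the arm can. A call with a gripper value outside its range is refused whole. "hand" is the opening, from 0 (shut) to 1 (fully open), set as the call begins (left out, the last holds). The fingers move at their own pace and stop on an object; "grip_force" is the grip in N (left out, the last holds). Time passes only in rows, so rows that repeat a pose let the fingers close, or fill a call up. It gives the time, the measured TCP pose, the force, the opening and the grip force at its end, in the units of the state.
- observe(): the state, without advancing time (a new reading comes with each control period).
- get_image(name): name is "scene" or "top" or "wrist"; returns the picture (384x512x3 uint8, red, green, blue); there is no depth.
- camera_model(name): a dict with "vfov" (degrees; the focal length in pixels is half the picture's height over the tangent of half this angle, whatever the lens; pixels are square), "cx", "cy" (the principal point, pixels), "xyz" and "orientation" of the camera in the world. Camera axes: x right, y down, z forward; pixel columns grow to the right and rows downward; lengths in m; the calibration is good to about 2 mm. The wrist camera is an equidistant fisheye: a pixel r from the principal point sees the ray r / f radians off the axis. A picture is of the moment at which its call begins: read the wrist's pose just before it. camera_model takes no time and is no camera call; for the wrist camera it gives the pose at the moment of the call.
- hand_in(): hands the job in; it is judged then, once.
The state is a dict: "t": time; "joint_positions": joint angles; "qd": joint speeds; "joint_efforts": joint torques, N m; "position": TCP position; "ee_rot": TCP orientation; "ft_force": force on the tool from outside, world axes, zero at the start; "moment": the same for the moment, N m; "gripper_width": finger opening in m; "finger_force": force on a finger pad.
Only numpy, scipy, OpenCV 4.12 (cv2) and the standard library are available. Lean on these libraries where they do the work, as an engineer would, in place of code of your own. Each camera call takes 0.05 s, during which the arm holds its last target. There are 200 camera calls.

## Working session

There is one attempt and no reset: what is moved stays moved. The work goes in short steps, Python scripts to look and compute and a tool call to move; the robot and the scene stay as the last step left them, time stands still between calls to the robot, and variables do not carry over. Pictures are saved under pics/ and viewed, at most 10 in all, crops included, and the job is handed in when it is done.

Besides the shell and the picture viewer there is one more tool, called after ">>>" by a JSON object that holds its "api" and its "payload". play_rows: Moves the arm, as the interface text tells. Its arguments: {"type":"object","properties":{"motion":{"type":"array","items":{"type":"array"}},"hand":{"type":"number"},"grip_force":{"type":"number"}},"required":["motion"]}

```bash
mkdir -p pics; ls; cat > h.py <<'E'
from cell import *
import numpy as np, cv2
from scipy.spatial.transform import Rotation as Ro
def cam(n):
    m=camera_model(n); return m
def Rm(m):
    o=np.array(m["orientation"],float)
    return Ro.from_euler('xyz',o,degrees=True).as_matrix() if o.shape==(3,) else (Ro.from_quat(o).as_matrix() if o.shape==(4,) else o)
def ray(m,u,v,fish=False):
    f=192/np.tan(np.radians(m["vfov"]/2)); d=np.array([u-m["cx"],v-m["cy"]])
    if fish:
        r=np.hypot(*d); a=r/f; c=np.array([*(d/max(r,1e-9)*np.sin(a)),np.cos(a)])
    else: c=np.array([*(d/f),1.])
    return Rm(m)@c
def pt(m,u,v,z,fish=False):
    d=ray(m,u,v,fish); p=np.array(m["xyz"]); return p+d*(z-p[2])/d[2]
def px(m,P,fish=False):
    f=192/np.tan(np.radians(m["vfov"]/2)); c=Rm(m).T@(np.array(P)-m["xyz"])
    if fish:
        r=np.hypot(c[0],c[1]); a=np.arctan2(r,c[2]); q=c[:2]/r*a*f
    else: q=c[:2]/c[2]*f
    return q+[m["cx"],m["cy"]]
def save(n,fn,crop=None,s=1):
    im=get_image(n)[:,:,::-1]
    if crop: x0,y0,x1,y1=crop; im=im[y0:y1,x0:x1]
    cv2.imwrite(fn,cv2.resize(im,None,fx=s,fy=s,interpolation=cv2.INTER_CUBIC))
E
python3 - <<'E'
from h import *
for n in("scene","top","wrist"): print(n,camera_model(n))
print(observe())
try:
    import cell; print([a for a in dir(cell) if a[0]!='_'], tcp_to_grasp)
except Exception as e: print(e)
a=get_image("top"); b=get_image("scene")
np.save("top0.npy",a);np.save("sc0.npy",b)
cv2.imwrite("pics/top.png",cv2.resize(a[:,:,::-1],(800,600),interpolation=cv2.INTER_CUBIC))
cv2.imwrite("pics/scene.png",cv2.resize(b[:,:,::-1],(800,600),interpolation=cv2.INTER_CUBIC))
E
```

```text
pics
scene {'vfov': 54.401579854874576, 'cx': 246.5408701533411, 'cy': 185.30679550510777, 'xyz': array([1.33665978, 0.31490183, 0.77960412]), 'orientation': array([-128.82297735,    0.55025928,  109.00508881])}
top {'vfov': 55.87768583370531, 'cx': 258.15643745735036, 'cy': 189.1234396510604, 'xyz': array([4.47130824e-01, 7.38376043e-04, 1.06638184e+00]), 'orientation': array([-174.28471174,   -0.28826032,  -89.49571238])}
wrist {'vfov': 65.70646984690485, 'cx': 251.33864482507607, 'cy': 194.78871172703188, 'xyz': array([ 0.30326241, -0.55057598,  0.3837912 ]), 'orientation': array([ 1.65767063e+02,  5.74381225e-02, -6.73796696e+01])}
{'t': 0.0, 'joint_positions': array([-7.34863674e+01,  2.81647329e+01,  8.93509689e+01, -9.19379863e-04,
        6.25468542e+01, -6.05124041e+00]), 'qd': array([-0.08121462,  0.05992942,  0.02987122, -0.04506547,  0.02508291,
        0.00905623]), 'joint_efforts': array([-3.88577653e-03, -6.12656021e+01, -2.58182448e+01,  6.89772586e-02,
        4.82079468e-02, -9.24794858e-05]), 'position': array([ 0.23977147, -0.57691836,  0.21405032]), 'ee_rot': array([-1.79937707e+02, -5.78367617e-03,  2.25652941e+01]), 'ft_force': array([-0.27531455,  0.09015792,  0.70565412]), 'moment': array([-0.01099919, -0.04948107,  0.01050171]), 'finger_force': 0.0, 'gripper_width': 0.09483568950781703}
['IKError', 'camera_model', 'get_image', 'hand_in', 'observe', 'tcp_to_grasp'] 0.0188
```

View pics/top.png

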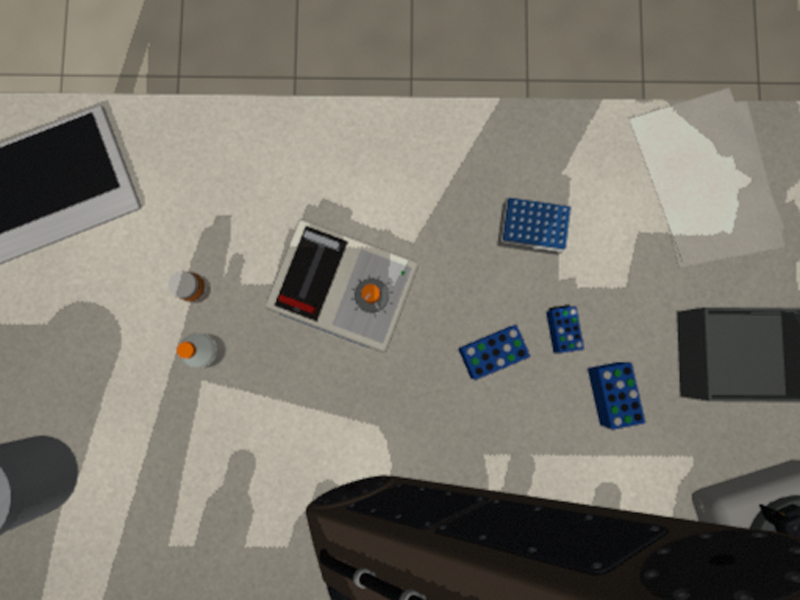

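View pics/scene.png

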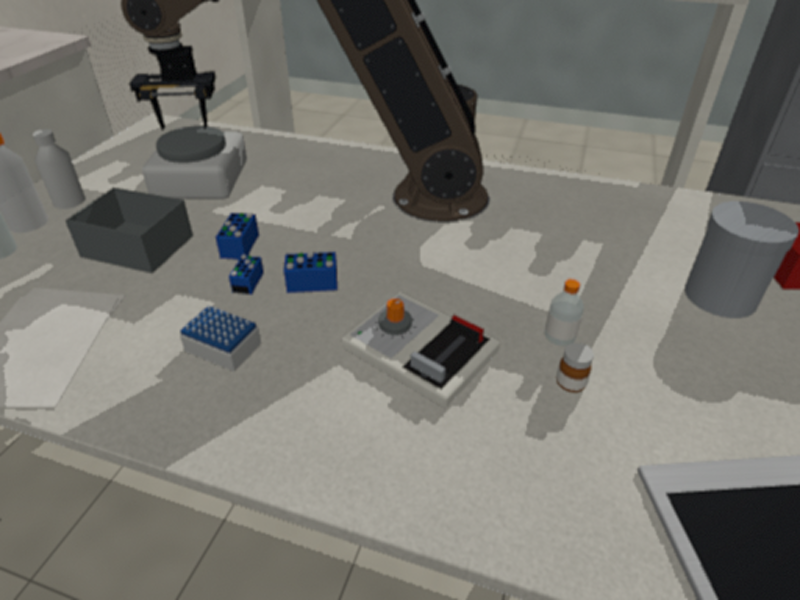

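The top view shows the shaker at about (340,285) of 800x600, with the smallest rack near (565,328). Both images need an enlarged crop.

```bash
python3 - <<'E'
from h import *
a=np.load("top0.npy")[:,:,::-1]
c1=cv2.resize(a[135:230,165:275],(580,500),interpolation=cv2.INTER_CUBIC)
c2=cv2.resize(a[190:230,345:380],(220,250),interpolation=cv2.INTER_CUBIC)
b=np.load("sc0.npy")[:,:,::-1]; c3=cv2.resize(b[155:190,140:175],(220,250),interpolation=cv2.INTER_CUBIC)
cv2.imwrite("pics/c.png",np.hstack([c1,np.vstack([c2,c3])]))
m=camera_model("top")
for n,u,v,z in [("bedcorner",340,240,.03),("rack",565,328,.045),("knob",370,293,.084)]:
    print(n,pt(m,u*.64,v*.64,z))
E
```

```text
bedcorner [0.65346985 0.1151179  0.03      ]
rack [ 0.49310904 -0.29605599  0.045     ]
knob [0.54934432 0.05494833 0.084     ]
```

View pics/c.png

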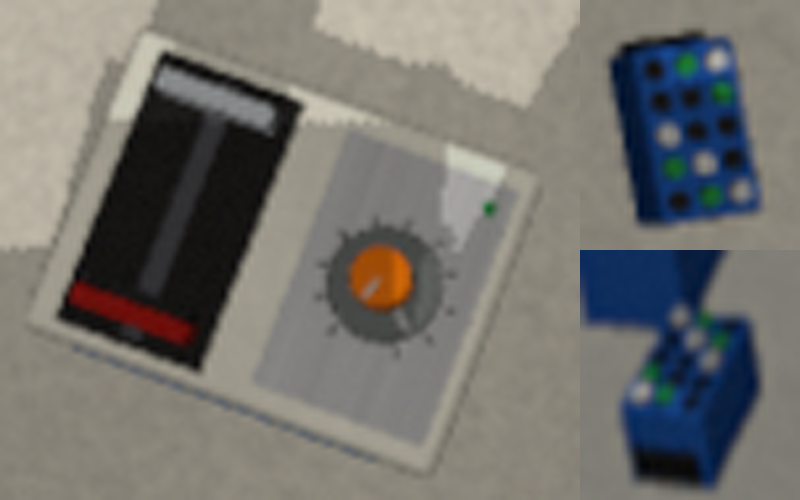

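```bash
cat > a.py <<'E'
from h import *
m=camera_model("top")
C1=lambda x,y:(165+x/5.2727-.5+.1,135+y/5.263-.4)
C2=lambda x,y:(345+(x-580)/6.286-.4,190+y/6.25-.4)
s=[pt(m,*C1(*p),.03)[:2] for p in [(145,33),(540,183),(430,470),(30,325)]]
print("shaker",np.round(s,4),"c",np.mean(s,0),"len",[np.linalg.norm(s[i]-s[i-1]) for i in range(4)])
xa=(s[0]-s[3]+s[1]-s[2]);ya=(s[0]-s[1]+s[3]-s[2]);print("yaw",np.degrees(np.arctan2(xa[1],xa[0])),np.degrees(np.arctan2(-ya[0],ya[1])))
r=[pt(m,*C2(*p),.045)[:2] for p in [(637,48),(733,38),(762,208),(663,218)]]
print("rack",np.round(r,4),"c",np.mean(r,0),"len",[np.linalg.norm(r[i]-r[i-1]) for i in range(4)])
xa=(r[0]-r[3]+r[1]-r[2]);ya=(r[0]-r[1]+r[3]-r[2]);print("yaw",np.degrees(np.arctan2(xa[1],xa[0])),np.degrees(np.arctan2(-ya[0],ya[1])))
k=pt(m,*C1(381,277),.084); print("knob",k); print("ring",pt(m,*C1(385,285),.048), "mark",pt(m,*C1(403,317),.048))
for n,p,z in [("bedTL",(165,52),.03),("bedTR",(303,103),.03),("bedBR",(203,368),.03),("bedBL",(60,318),.03)]: print(n,pt(m,*C1(*p),z))
for n,u,v,z in [("bottle cap",187,350,.13),("jar cap",182,284,.075),("tip",537,224,.064),("rack2",495,350,.055),("rack3",617,395,.055)]: print(n,pt(m,u*.64,v*.64,z))
E
python3 a.py
```

```text
shaker [[ 0.6904  0.1901]
 [ 0.6086 -0.0287]
 [ 0.451   0.0298]
 [ 0.5277  0.2482]] c [0.56941515 0.10985405] len [np.float64(0.17272575447837338), np.float64(0.23358794813240363), np.float64(0.16805994047116032), np.float64(0.23154730709475743)]
yaw -20.001910975111805 -19.928537892187418
rack [[ 0.5287 -0.2743]
 [ 0.5336 -0.3177]
 [ 0.457  -0.329 ]
 [ 0.4521 -0.2846]] c [ 0.49284886 -0.30138092] len [np.float64(0.07728881104485838), np.float64(0.04370750068293096), np.float64(0.07750663260357211), np.float64(0.044722926845476574)]
yaw 8.034683682064113 6.375537717496404
knob [0.55013676 0.05479907 0.084     ]
ring [0.5496117  0.05457326 0.048     ] mark [0.53245761 0.0446936  0.048     ]
bedTL [0.67978581 0.17879258 0.03      ]
bedTR [0.65191566 0.1021252  0.03      ]
bedBR [0.50513218 0.15364865 0.03      ]
bedBL [0.5316975  0.23205084 0.03      ]
bottle cap [0.44750873 0.35188836 0.13      ]
jar cap [0.56313063 0.38672181 0.075     ]
tip [ 0.67951039 -0.24359452  0.064     ]
rack2 [ 0.45236847 -0.16752165  0.055     ]
rack3 [ 0.37502161 -0.38294141  0.055     ]
```

>>> {"api": "play_rows", "payload": {"motion": [[[45,49,0],-3],[[90,98,0],-6],[[135,147,0],-9],[[180,196,0],-12],[[220,240,-20],-15.5],[[253,276,-60],-15.5],[[253,276,-95],-15.5],[[253,276,-95],-15.5],[[253,276,-95],-15.5],[[253,276,-95],-15.5]], "hand": 0.66}}

```text
t: 1.35
position: [0.4929, -0.3024, 0.1214]
ee_rot: [179.9, -0.1, 7.0]
ft_force: [-0.8, 0.3, -0.0]
gripper_width: 0.0629
finger_force: 0.0
```

```bash
cat > look.py <<'E'
import sys
from h import *
o=observe(); m=camera_model("wrist"); im=get_image("wrist")
np.savez(sys.argv[1]+".npz",im=im,xyz=m["xyz"],orientation=m["orientation"],vfov=m["vfov"],cx=m["cx"],cy=m["cy"])
cv2.imwrite("pics/%s.png"%sys.argv[1],cv2.resize(im[:,:,::-1],(800,600),interpolation=cv2.INTER_CUBIC))
print(o["t"],o["position"],o["ee_rot"],o["joint_positions"],m["xyz"],o["moment"],o["ft_force"])
E
python3 look.py w1
```

```text
1.35 [ 0.49286754 -0.30240074  0.12135952] [ 1.79889944e+02 -9.98472975e-02  6.99148160e+00] [-3.80720046e+01  3.06115351e+01  1.01691054e+02 -9.56064187e-03
  4.75489790e+01  4.49430536e+01] [ 0.56074764 -0.293618    0.2911922 ] [ 0.01030384  0.00649244 -0.04062736] [-0.82203017  0.31862052 -0.02467838]
```

View pics/w1.png

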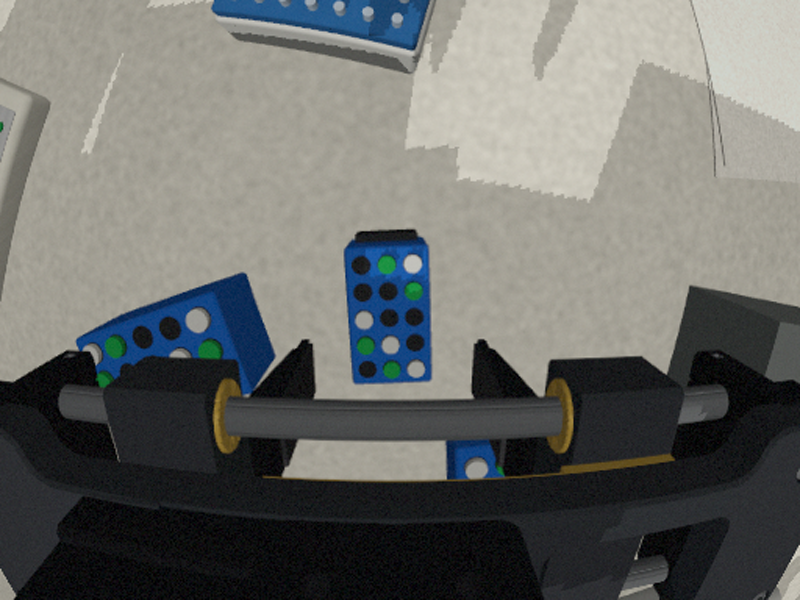

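The rack lies between the open fingers, with its top face corners at about (347,250), (428,249), (431,380) and (354,383). The foot is at the top, spanning (357-415, 232-242).

```bash
cat > m.py <<'E'
import sys
from h import *
def W(n):
    d=np.load(n+".npz"); return {k:(d[k] if d[k].ndim else float(d[k])) for k in d.files}
def wp(m,u,v,z): return pt(m,u*.64,v*.64,z,True)
def quad(m,ps,z):
    r=[wp(m,*p,z)[:2] for p in ps]; r=np.array(r)
    xa=r[0]-r[3]+r[1]-r[2]; ya=r[0]-r[1]+r[3]-r[2]
    print("c",r.mean(0),"len",[round(np.linalg.norm(r[i]-r[i-1])*1000,1) for i in range(4)],"yaw",np.degrees(np.arctan2(xa[1],xa[0])),np.degrees(np.arctan2(-ya[0],ya[1])))
    return r
E
python3 - <<'E'
from m import *
m=W("w1"); print(quad(m,[(347,250),(428,249),(431,380),(354,383)],.045))
print("foot tip, top edge z24",wp(m,357,232,.024),wp(m,415,230,.024))
print(quad(m,[(450,441),(450,441),(450,441),(450,441)],.055))
E
```

```text
c [ 0.49129685 -0.30121416] len [np.float64(76.9), np.float64(43.3), np.float64(75.5), np.float64(44.5)] yaw 9.04299803288193 8.584455732087946
[[ 0.52602782 -0.27377138]
 [ 0.53182674 -0.31667889]
 [ 0.45731816 -0.32914689]
 [ 0.45001466 -0.28525949]]
foot tip, top edge z24 [ 0.53417561 -0.27670441  0.024     ] [ 0.5393696  -0.30971804  0.024     ]
c [ 0.42363411 -0.34499141] len [np.float64(0.0), np.float64(0.0), np.float64(0.0), np.float64(0.0)] yaw 0.0 -0.0
[[ 0.42363411 -0.34499141]
 [ 0.42363411 -0.34499141]
 [ 0.42363411 -0.34499141]
 [ 0.42363411 -0.34499141]]
```

>>> {"api": "play_rows", "payload": {"motion": [[[-1,1,-30],1.3],[[-1,1,-60],1.3],[[-1,1,-85],1.3],[[-1,1,-100],1.3],[[-1,1,-107],1.3],[[-1,1,-107],1.3],[[-1,1,-107],1.3],[[-1,1,-107],1.3],[[-1,1,-107],1.3],[[-1,1,-107],1.3]]}}

```text
t: 2.65
position: [0.4919, -0.3002, 0.0128]
ee_rot: [180.0, -0.0, 8.4]
ft_force: [0.3, 0.4, 0.1]
gripper_width: 0.0629
finger_force: 0.0
```

>>> {"api": "play_rows", "payload": {"motion": [[[0,0,0],0],[[0,0,0],0],[[0,0,0],0],[[0,0,0],0],[[0,0,0],0],[[0,0,0],0],[[0,0,15],0],[[0,0,60],0],[[0,0,110],0],[[0,0,110],0]], "hand": 0, "grip_force": 25}}

```text
t: 3.9
position: [0.4931, -0.301, 0.1269]
ee_rot: [179.7, -0.3, 8.4]
ft_force: [0.1, -0.6, -2.7]
gripper_width: 0.046
finger_force: 24.9
```

>>> {"api": "play_rows", "payload": {"motion": [[[12,55,5],-4],[[24,110,10],-8],[[36,165,15],-12],[[48,220,20],-16],[[60,275,20],-20],[[72,330,20],-24],[[84,385,20],-28.4],[[95,440,20],-28.4],[[100,467,20],-28.4],[[100,467,20],-28.4]]}}

```text
t: 5.15
position: [0.5912, 0.1686, 0.1417]
ee_rot: [180.0, 0.1, -19.9]
ft_force: [-0.2, 0.3, -2.3]
gripper_width: 0.0458
finger_force: 24.9
```

>>> {"api": "play_rows", "payload": {"motion": [[[0,0,0],0],[[0,0,0],0],[[0,0,0],0],[[0,0,0],0],[[0,0,0],0],[[0,0,0],0],[[0,0,0],0],[[0,0,0],0],[[0,0,0],0],[[0,0,0],0]]}}

```text
t: 6.4
position: [0.5919, 0.1669, 0.1427]
ee_rot: [180.0, -0.0, -20.0]
ft_force: [-0.5, 0.9, -2.3]
gripper_width: 0.0457
finger_force: 24.9
```

```bash
python3 look.py w2
```

```text
6.4 [0.59185127 0.16685841 0.14266213] [ 1.79996488e+02 -6.11994418e-04 -2.00386624e+01] [ 9.59394160e+00  3.17309745e+01  9.51731765e+01 -4.19547639e-03
  5.30970533e+01  1.19635123e+02] [0.65639171 0.14337434 0.31238063] [0.04851569 0.03442202 0.05967331] [-0.51050342  0.85281847 -2.26914092]
```

View pics/w2.png

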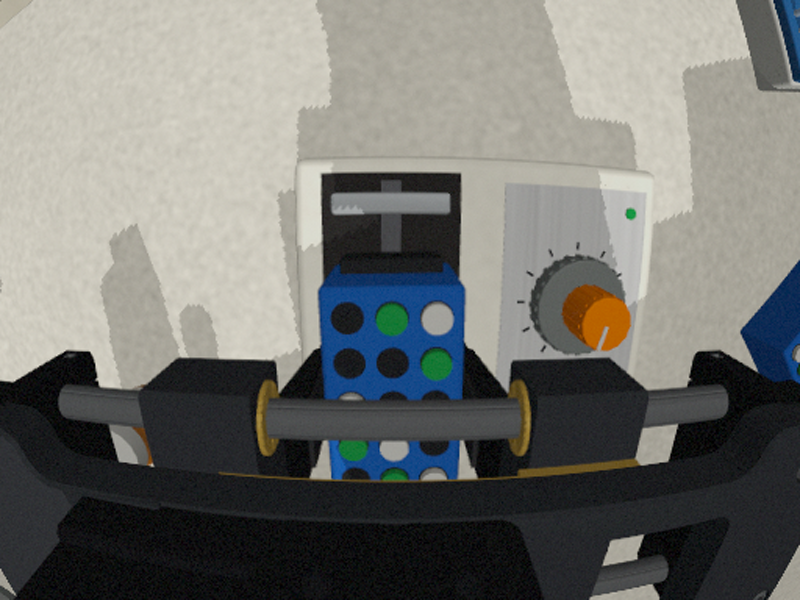

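The rack hangs straight and is held in line with the stop. The stop's top edges lie at about y=193 and y=214 (x 331-450), the knob top at (606,323), and the foot tip edge at y=256.

```bash
python3 - <<'E'
from m import *
m=W("w2"); T=np.array([.59185,.16686]); a=np.radians(-20.0); X=np.array([np.cos(a),np.sin(a)]);Y=np.array([-X[1],X[0]])
def L(n,u,v,z):
    p=wp(m,u,v,z)[:2]; d=p-T; print(n,np.round(p,4),"rel tool x,y mm",np.round([d@X*1e3,d@Y*1e3],1))
L("stop near L",332,214,.058);L("stop near R",450,213,.058);L("stop far L",332,193,.058);L("stop far R",449,192,.058)
L("bed far L",322,174,.03);L("bed far R",461,174,.03)
L("deck L",300,160,.03);L("deck R",652,175,.03)
L("knob",606,323,.084);L("ring",579,304,.048)
L("foot L",342,256,.154);L("foot R",443,256,.154)
L("racktop L",321,291,.175);L("racktop R",465,290,.175)
E
```

```text
stop near L [0.6551 0.1792] rel tool x,y mm [55.2 33.2]
stop near R [0.6335 0.1183] rel tool x,y mm [ 55.8 -31.4]
stop far L [0.6659 0.1751] rel tool x,y mm [66.8 33.1]
stop far R [0.6446 0.115 ] rel tool x,y mm [ 67.3 -30.7]
bed far L [0.6801 0.1802] rel tool x,y mm [78.4 42.7]
bed far R [0.6513 0.1012] rel tool x,y mm [ 78.3 -41.3]
deck L [0.6932 0.1898] rel tool x,y mm [87.4 56.3]
deck R [ 0.6137 -0.0257] rel tool x,y mm [  86.4 -173.5]
knob [0.5517 0.056 ] rel tool x,y mm [   0.2 -117.9]
ring [0.554  0.0575] rel tool x,y mm [   1.9 -115.7]
foot L [0.6408 0.1677] rel tool x,y mm [45.7 17.5]
foot R [0.6289 0.1349] rel tool x,y mm [ 45.7 -17.4]
racktop L [0.6351 0.1744] rel tool x,y mm [38.  21.9]
racktop R [0.6203 0.133 ] rel tool x,y mm [ 38.4 -22.1]
```

>>> {"api": "play_rows", "payload": {"motion": [[[3,0,-20],0],[[3,0,-45],0],[[3,0,-65],0],[[3,0,-80],0],[[3,0,-88],0],[[3,0,-93],0],[[3,0,-96],0],[[3,0,-98],0],[[3,0,-98],0],[[3,0,-98],0]]}}

```text
t: 7.7
position: [0.595, 0.1669, 0.0449]
ee_rot: [-180.0, -0.0, -20.0]
ft_force: [-0.2, 1.6, -1.8]
gripper_width: 0.046
finger_force: 24.9
```

>>> {"api": "play_rows", "payload": {"motion": [[[0,0,-0.5],0],[[0,0,-1],0],[[0,0,-1.5],0],[[0,0,-1.5],0],[[0,0,-1.5],0],[[0,0,-1.5],0],[[0,0,-2],0],[[0,0,-2],0],[[0,0,-2],0],[[0,0,-2],0]]}}

```text
t: 8.95
position: [0.5949, 0.1668, 0.0427]
ee_rot: [180.0, -0.0, -20.0]
ft_force: [0.1, -0.2, -2.0]
gripper_width: 0.0462
finger_force: 24.9
```

>>> {"api": "play_rows", "payload": {"motion": [[[0,0,-0.3],0],[[0,0,-0.6],0],[[0,0,-0.9],0],[[0,0,-0.9],0],[[0,0,-0.9],0],[[0,0,-0.9],0],[[0,0,-0.9],0],[[0,0,-0.9],0],[[0,0,-0.9],0],[[0,0,-0.9],0]]}}

```text
t: 10.2
position: [0.5949, 0.1668, 0.0426]
ee_rot: [-180.0, -0.0, -20.0]
ft_force: [-4.3, -1.4, 8.6]
gripper_width: 0.0458
finger_force: 24.9
```

>>> {"api": "play_rows", "payload": {"motion": [[[0,0,0.5],0],[[0,0,0.5],0],[[0,0,0.5],0],[[0,0,0.5],0],[[0,0,0.5],0],[[0,0,20],0],[[0,0,50],0],[[0,0,80],0],[[0,0,100],0],[[0,0,100],0]], "hand": 0.66}}

```text
t: 11.45
position: [0.5954, 0.1669, 0.143]
ee_rot: [-179.9, -0.1, -20.0]
ft_force: [-0.5, 0.1, -0.8]
gripper_width: 0.0629
finger_force: 0.0
```

>>> {"api": "play_rows", "payload": {"motion": [[[-10,-25,0],10],[[-20,-50,0],20],[[-30,-75,0],30],[[-40,-100,0],40],[[-44,-111,0],50],[[-44,-111,0],60],[[-44,-111,0],70],[[-44,-111,0],80],[[-44,-111,0],80],[[-44,-111,0],80]]}}

```text
t: 12.7
position: [0.5506, 0.0558, 0.1412]
ee_rot: [-180.0, 0.0, 59.7]
ft_force: [0.2, -0.5, 0.2]
gripper_width: 0.0628
finger_force: 0.0
```

```bash
python3 look.py w3
```

```text
12.7 [0.55064019 0.05583708 0.14120032] [-1.79964353e+02  2.25709526e-02  5.97433353e+01] [-1.04696737e+00  2.74285698e+01  1.04041130e+02 -3.07403933e-03
  4.85724287e+01  2.92117392e+01] [0.58532411 0.11541683 0.3108782 ] [-0.02323146 -0.06505768 -0.01834893] [ 0.16776719 -0.53560871  0.15264425]
```

View pics/w3.png

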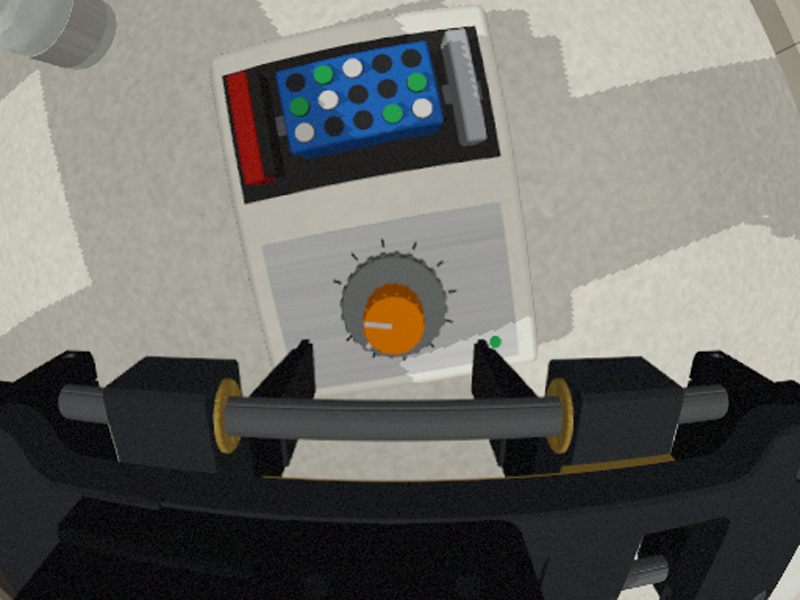

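The rack stands on the bed between jaw and stop. The knob top is centred at about (394,325) and the ring at (394,304).

```bash
python3 - <<'E'
from m import *
m=W("w3"); print(wp(m,394,325,.084),wp(m,394,304,.048), "rack",[wp(m,*p,.075)[:2] for p in [(277,72),(429,40),(442,122),(290,150)]])
print("jaw face top R/L",wp(m,257,77,.058),wp(m,282,178,.058),"stop",wp(m,446,32,.058),wp(m,466,143,.058))
E
```

```text
[0.55130094 0.0558959  0.084     ] [0.55233407 0.0575205  0.048     ] rack [array([0.56560828, 0.19985902]), array([0.64059796, 0.17402494]), array([0.62390845, 0.13279865]), array([0.55063952, 0.15986379])]
jaw face top R/L [0.55325011 0.21007988 0.058     ] [0.5363619  0.15215801 0.058     ] stop [0.65533377 0.1780531  0.058     ] [0.63234422 0.11774668 0.058     ]
```

>>> {"api": "play_rows", "payload": {"motion": [[[0.5,0,-25],0],[[0.5,0,-50],0],[[0.5,0,-68],0],[[0.5,0,-78],0],[[0.5,0,-84],0],[[0.5,0,-84],0],[[0.5,0,-84],0],[[0.5,0,-84],0],[[0.5,0,-84],0],[[0.5,0,-84],0]]}}

```text
t: 14.0
position: [0.5514, 0.0558, 0.0579]
ee_rot: [180.0, -0.0, 60.0]
ft_force: [-0.3, -0.2, 0.3]
gripper_width: 0.063
finger_force: 0.0
```

>>> {"api": "play_rows", "payload": {"motion": [[[0,0,0],0],[[0,0,0],0],[[0,0,0],0],[[0,0,0],0],[[0,0,0],0],[[0,0,0],0],[[0,0,0],0],[[0,0,0],0],[[0,0,0],0],[[0,0,0],0]], "hand": 0, "grip_force": 22}}

```text
t: 15.25
position: [0.551, 0.056, 0.0578]
ee_rot: [-180.0, 0.0, 60.0]
ft_force: [-3.6, 3.5, 3.1]
gripper_width: 0.0316
finger_force: 22.0
```

```bash
cat > o.py <<'E'
from cell import *
import numpy as np
np.set_printoptions(precision=4,suppress=True)
o=observe(); print(o["t"],o["position"],o["ee_rot"],"F",o["ft_force"],"M",o["moment"],"tau6",o["joint_efforts"],o["gripper_width"],o["finger_force"])
E
python3 o.py
```

```text
15.25 [0.551  0.056  0.0578] [-179.9668    0.0124   59.9611] F [-3.5629  3.4979  3.0572] M [0.5753 0.6264 0.0207] tau6 [ -2.0728 -57.5002 -18.17    -0.4879  -1.0809  -0.0213] 0.031569380200247604 22.0003804564476
```

>>> {"api": "play_rows", "payload": {"motion": [[[-0.3,0.3,0],-4],[[-0.3,0.3,0],-8],[[-0.3,0.3,0],-12],[[-0.3,0.3,0],-16],[[-0.3,0.3,0],-20],[[-0.3,0.3,0],-24],[[-0.3,0.3,0],-28],[[-0.3,0.3,0],-32],[[-0.3,0.3,0],-36],[[-0.3,0.3,0],-40]]}}

```text
t: 16.5
position: [0.5512, 0.0558, 0.0578]
ee_rot: [180.0, -0.0, 19.9]
ft_force: [-1.7, -0.9, 0.7]
gripper_width: 0.0317
finger_force: 22.0
```

```bash
python3 o.py;python3 look.py w4
```

```text
16.5 [0.5512 0.0558 0.0578] [179.962   -0.0058  19.8521] F [-1.6708 -0.9053  0.6591] M [-0.2299  0.3738  0.0744] tau6 [  0.286  -58.1832 -17.3014   0.3015  -0.5999  -0.8169] 0.03173342489256035 21.998464465141296
16.5 [0.55120503 0.05576063 0.05776892] [ 1.79962029e+02 -5.82412957e-03  1.98521278e+01] [-1.03848734e+00  3.44426281e+01  1.07711361e+02 -5.44574204e-02
  3.78270420e+01  6.91523953e+01] [0.61576618 0.07936327 0.22749536] [-0.2299495   0.3737833   0.07438539] [-1.67077945 -0.90531243  0.6591437 ]
```

View pics/w4.png

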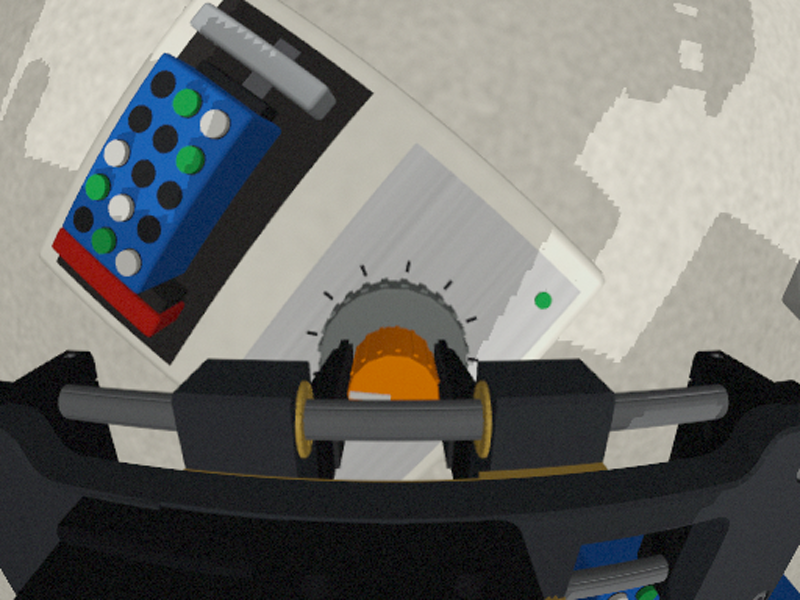

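The jaw has moved towards the rack, and the white line on the knob has turned with the gripper. I'll continue in smaller steps and average the moment readings.

>>> {"api": "play_rows", "payload": {"motion": [[[0,0,0],-1.5],[[0,0,0],-3],[[0,0,0],-4.5],[[0,0,0],-6],[[0,0,0],-7.5],[[0,0,0],-9],[[0,0,0],-10.5],[[0,0,0],-12],[[0,0,0],-12],[[0,0,0],-12]]}}

```text
t: 17.8
position: [0.5512, 0.0557, 0.0578]
ee_rot: [180.0, -0.0, 7.9]
ft_force: [-1.7, -6.3, 0.5]
gripper_width: 0.0316
finger_force: 22.0
```

```bash
cat > avg.py <<'E'
from h import *
np.set_printoptions(precision=3,suppress=True)
r=[]
for i in range(8):
    o=observe(); r.append([*o["moment"],*o["ft_force"],o["joint_efforts"][5],o["ee_rot"][2],o["finger_force"],o["gripper_width"]*1e3]); im=get_image("top")
r=np.array(r); print(o["t"],r.mean(0),"sd",r.std(0)[:3]); np.save("last.npy",im)
E
python3 avg.py
```

```text
18.15 [-1.103  0.24   0.009 -1.407 -6.017  1.252  0.003  7.928 22.    31.671] sd [0.022 0.03  0.028]
```

>>> {"api": "play_rows", "payload": {"motion": [[[-0.2,-0.3,0],-0.5],[[-0.4,-0.6,0],-1],[[-0.4,-0.6,0],-1.5],[[-0.4,-0.6,0],-2],[[-0.4,-0.6,0],-2.5],[[-0.4,-0.6,0],-3],[[-0.4,-0.6,0],-3.5],[[-0.4,-0.6,0],-4],[[-0.4,-0.6,0],-4.5],[[-0.4,-0.6,0],-5]]}}

```text
t: 19.45
position: [0.5511, 0.0556, 0.0578]
ee_rot: [180.0, -0.1, 2.9]
ft_force: [5.7, -0.7, -3.5]
gripper_width: 0.0314
finger_force: 22.0
```

```bash
python3 avg.py; python3 -c "
import numpy as np,cv2
a=np.load('last.npy')[:,:,::-1]; print(a.shape)
cv2.imwrite('pics/t2.png',cv2.resize(a[135:230,165:275],(580,500),interpolation=cv2.INTER_CUBIC))"
```

```text
19.8 [ 0.012 -0.906  0.077  5.254  0.134 -3.152  0.075  2.93  21.998 31.577] sd [0.037 0.013 0.031]
(384, 512, 3)
```

>>> {"api": "play_rows", "payload": {"motion": [[[0.2,0,0],-0.5],[[0.3,0,0],-1],[[0.3,0,0],-1.5],[[0.3,0,0],-2],[[0.3,0,0],-2.5],[[0.3,0,0],-3],[[0.3,0,0],-3.5],[[0.3,0,0],-4],[[0.3,0,0],-4.5],[[0.3,0,0],-5]]}}

```text
t: 21.1
position: [0.5511, 0.0556, 0.0578]
ee_rot: [180.0, -0.0, -2.1]
ft_force: [5.1, 0.6, -1.2]
gripper_width: 0.0314
finger_force: 22.0
```

```bash
python3 avg.py
```

```text
21.45 [ 0.093 -0.864  0.072  4.961  0.154 -2.466  0.073 -2.071 21.998 31.497] sd [0.036 0.03  0.033]
```

>>> {"api": "play_rows", "payload": {"motion": [[[0,0,0],-0.5],[[0,0,0],-1],[[0,0,0],-1.5],[[0,0,0],-2],[[0,0,0],-2.5],[[0,0,0],-3],[[0,0,0],-3.5],[[0,0,0],-4],[[0,0,0],-4],[[0,0,0],-4]]}}

```text
t: 22.75
position: [0.5511, 0.0555, 0.0578]
ee_rot: [180.0, -0.0, -6.1]
ft_force: [5.2, 0.3, -2.7]
gripper_width: 0.0318
finger_force: 22.0
```

```bash
python3 avg.py
```

```text
23.1 [ 0.061 -0.874  0.07   4.878  0.34  -2.373  0.065 -6.067 21.998 31.67 ] sd [0.041 0.012 0.032]
```

>>> {"api": "play_rows", "payload": {"motion": [[[0,0,0],-0.5],[[0,0,0],-1],[[0,0,0],-1.5],[[0,0,0],-2],[[0,0,0],-2.5],[[0,0,0],-3],[[0,0,0],-3.5],[[0,0,0],-4],[[0,0,0],-4],[[0,0,0],-4]]}}

```text
t: 24.4
position: [0.5511, 0.0555, 0.0578]
ee_rot: [180.0, -0.0, -10.1]
ft_force: [5.3, 0.0, -1.6]
gripper_width: 0.0315
finger_force: 22.0
```

```bash
python3 avg.py; python3 look.py w5; python3 -c "
import numpy as np,cv2
a=np.load('w5.npz')['im'][:,:,::-1]
cv2.imwrite('pics/w5.png',cv2.resize(a[0:280,0:300],(643,600),interpolation=cv2.INTER_CUBIC))"
```

```text
24.75 [  0.029  -0.859   0.052   4.996   0.467  -2.122   0.065 -10.064  21.998
  31.566] sd [0.022 0.032 0.028]
24.8 [0.55105587 0.05552381 0.05779825] [ 1.79999433e+02 -1.61973456e-02 -1.00676388e+01] [-1.07842144e+00  3.44300579e+01  1.07735339e+02 -5.04066074e-03
  3.78186936e+01  9.89931989e+01] [0.61867508 0.04359074 0.22754667] [-0.01401739 -0.88521551  0.08879441] [ 5.31157428  0.60444432 -2.91884645]
```

View pics/w5.png

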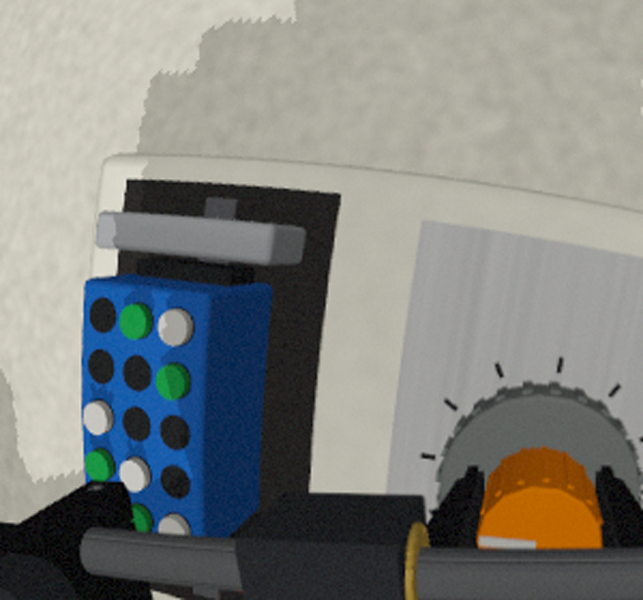

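The foot is almost at the stop, and the knob's white line hasn't shifted relative to the fingers, so there's no slip. Next, small steps.

>>> {"api": "play_rows", "payload": {"motion": [[[0,0,0],-0.3],[[0,0,0],-0.6],[[0,0,0],-0.9],[[0,0,0],-1.2],[[0,0,0],-1.5],[[0,0,0],-1.5],[[0,0,0],-1.5],[[0,0,0],-1.5],[[0,0,0],-1.5],[[0,0,0],-1.5]]}}

```text
t: 26.1
position: [0.5511, 0.0555, 0.0578]
ee_rot: [180.0, -0.0, -11.6]
ft_force: [5.0, -0.1, -2.1]
gripper_width: 0.0315
finger_force: 22.0
```

```bash
python3 avg.py
```

```text
26.45 [  0.005  -0.861   0.079   5.125  -0.106  -2.335   0.079 -11.562  21.998
  31.656] sd [0.037 0.026 0.025]
```

>>> {"api": "play_rows", "payload": {"motion": [[[0,0,0],-0.3],[[0,0,0],-0.6],[[0,0,0],-0.9],[[0,0,0],-1.2],[[0,0,0],-1.5],[[0,0,0],-1.5],[[0,0,0],-1.5],[[0,0,0],-1.5],[[0,0,0],-1.5],[[0,0,0],-1.5]]}}

```text
t: 27.75
position: [0.551, 0.0555, 0.0578]
ee_rot: [180.0, -0.0, -13.1]
ft_force: [4.8, -0.1, -3.2]
gripper_width: 0.0317
finger_force: 22.0
```

```bash
python3 avg.py
```

```text
28.1 [ -0.019  -0.882   0.073   5.185  -0.171  -2.391   0.079 -13.06   21.998
  31.522] sd [0.028 0.022 0.023]
```

>>> {"api": "play_rows", "payload": {"motion": [[[0,0,0],-0.3],[[0,0,0],-0.6],[[0,0,0],-0.9],[[0,0,0],-1.2],[[0,0,0],-1.5],[[0,0,0],-1.5],[[0,0,0],-1.5],[[0,0,0],-1.5],[[0,0,0],-1.5],[[0,0,0],-1.5]]}}

```text
t: 29.4
position: [0.5511, 0.0555, 0.0578]
ee_rot: [180.0, -0.0, -14.6]
ft_force: [5.9, -1.1, -2.3]
gripper_width: 0.0313
finger_force: 22.0
```

```bash
python3 avg.py
```

```text
29.75 [ -0.031  -0.864   0.082   4.835   0.02   -2.558   0.079 -14.56   21.998
  31.692] sd [0.022 0.016 0.035]
```

>>> {"api": "play_rows", "payload": {"motion": [[[0,0,0],-0.3],[[0,0,0],-0.6],[[0,0,0],-0.9],[[0,0,0],-1.2],[[0,0,0],-1.5],[[0,0,0],-1.5],[[0,0,0],-1.5],[[0,0,0],-1.5],[[0,0,0],-1.5],[[0,0,0],-1.5]]}}

```text
t: 31.05
position: [0.5511, 0.0555, 0.0578]
ee_rot: [180.0, -0.0, -16.1]
ft_force: [4.3, -0.1, -2.3]
gripper_width: 0.0317
finger_force: 22.0
```

```bash
python3 avg.py
```

```text
31.4 [ -0.04   -0.857   0.092   4.867  -0.269  -2.254   0.079 -16.06   21.998
  31.697] sd [0.029 0.034 0.025]
```

>>> {"api": "play_rows", "payload": {"motion": [[[0,0,0],-0.4],[[0,0,0],-0.8],[[0,0,0],-1.2],[[0,0,0],-1.6],[[0,0,0],-2],[[0,0,0],-2],[[0,0,0],-2],[[0,0,0],-2],[[0,0,0],-2],[[0,0,0],-2]]}}

```text
t: 32.7
position: [0.551, 0.0554, 0.0578]
ee_rot: [180.0, -0.0, -18.1]
ft_force: [5.0, -0.2, -1.8]
gripper_width: 0.0317
finger_force: 22.0
```

```bash
python3 avg.py
```

```text
33.05 [ -0.061  -0.841   0.078   5.026  -0.262  -2.228   0.072 -18.059  21.998
  31.498] sd [0.026 0.026 0.021]
```

>>> {"api": "play_rows", "payload": {"motion": [[[0,0,0],-0.4],[[0,0,0],-0.8],[[0,0,0],-1.2],[[0,0,0],-1.6],[[0,0,0],-2],[[0,0,0],-2],[[0,0,0],-2],[[0,0,0],-2],[[0,0,0],-2],[[0,0,0],-2]]}}

```text
t: 34.35
position: [0.551, 0.0555, 0.0578]
ee_rot: [180.0, -0.0, -20.0]
ft_force: [5.0, -0.2, -2.7]
gripper_width: 0.0317
finger_force: 22.0
```

```bash
python3 avg.py; python3 look.py w6; python3 -c "
import numpy as np,cv2
a=np.load('w6.npz')['im'][:,:,::-1]
cv2.imwrite('pics/w6.png',cv2.resize(a[60:200,0:150],(643,600),interpolation=cv2.INTER_CUBIC))"
```

```text
34.7 [ -0.069  -0.855   0.151   4.941  -0.69   -2.251   0.144 -20.048  21.998
  31.502] sd [0.043 0.016 0.031]
34.75 [0.55103629 0.055458   0.05779571] [ 1.79992712e+02 -1.31876399e-02 -2.00489873e+01] [-1.08131718e+00  3.44306202e+01  1.07734590e+02 -1.82280352e-02
  3.78246887e+01  1.08982068e+02] [0.61555024 0.03197456 0.22754394] [-0.11209677 -0.89165575  0.1647269 ] [ 5.63493164 -0.09544906 -1.71784797]
```

>>> {"api": "play_rows", "payload": {"motion": [[[0,0,0],-0.2],[[0,0,0],-0.4],[[0,0,0],-0.6],[[0,0,0],-0.7],[[0,0,0],-0.7],[[0,0,0],-0.7],[[0,0,0],-0.7],[[0,0,0],-0.7],[[0,0,0],-0.7],[[0,0,0],-0.7]]}}

```text
t: 36.05
position: [0.5511, 0.0554, 0.0578]
ee_rot: [180.0, -0.0, -20.7]
ft_force: [4.5, -0.9, -1.5]
gripper_width: 0.0317
finger_force: 22.0
```

```bash
python3 avg.py
```

```text
36.4 [ -0.091  -0.849   0.209   5.069  -0.736  -2.16    0.214 -20.739  21.998
  31.568] sd [0.028 0.022 0.04 ]
```

View pics/w6.png

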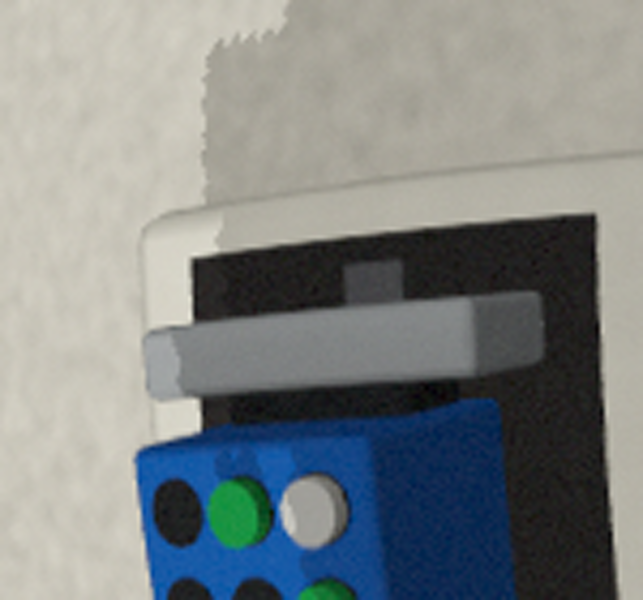

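The foot is against the stop and the torque is 0.21 N m, about 7.6 N at the jaw. Now releasing the knob and lifting.

>>> {"api": "play_rows", "payload": {"motion": [[[0,0,0],0],[[0,0,0],0],[[0,0,0],0],[[0,0,0],0],[[0,0,0],0],[[0,0,10],0],[[0,0,40],0],[[0,0,80],0],[[0,0,120],0],[[0,0,120],0]], "hand": 0.66}}

```text
t: 37.7
position: [0.5521, 0.0556, 0.1812]
ee_rot: [-179.9, -0.3, -20.7]
ft_force: [-0.4, -0.1, -0.3]
gripper_width: 0.0631
finger_force: 0.0
```

>>> {"api": "play_rows", "payload": {"motion": [[[-20,-30,0],0],[[-40,-60,0],0],[[-60,-90,0],0],[[-60,-90,0],0],[[-60,-90,0],0],[[-60,-90,0],0],[[-60,-90,0],0],[[-60,-90,0],0],[[-60,-90,0],0],[[-60,-90,0],0]]}}

```text
t: 38.95
position: [0.491, -0.0344, 0.1778]
ee_rot: [180.0, 0.0, -20.7]
ft_force: [0.1, 0.7, -0.1]
gripper_width: 0.0627
finger_force: 0.0
```

```bash
python3 look.py w7; python3 -c "
from h import *
a=np.load('w7.npz')['im'][:,:,::-1]; t=get_image('top')[:,:,::-1]
b=np.load('top0.npy')[:,:,::-1]
R=lambda i,w:cv2.resize(i,(w,300),interpolation=cv2.INTER_CUBIC)
cv2.imwrite('pics/f.png',np.vstack([np.hstack([R(a,400),R(t,400)]),np.hstack([R(t[135:230,100:275],400),R(b[135:230,100:275],400)])]))"
```

```text
38.95 [ 0.49097973 -0.03443658  0.17775663] [ 1.79995774e+02  6.48504327e-05 -2.07357001e+01] [-1.17043315e+01  2.00949044e+01  1.10095703e+02 -5.45031688e-03
  4.98101203e+01  9.90348859e+01] [ 0.55521856 -0.0586823   0.34748491] [ 0.05826452  0.07069511 -0.00010189] [ 0.05577844  0.70624287 -0.08570706]
```

View pics/f.png

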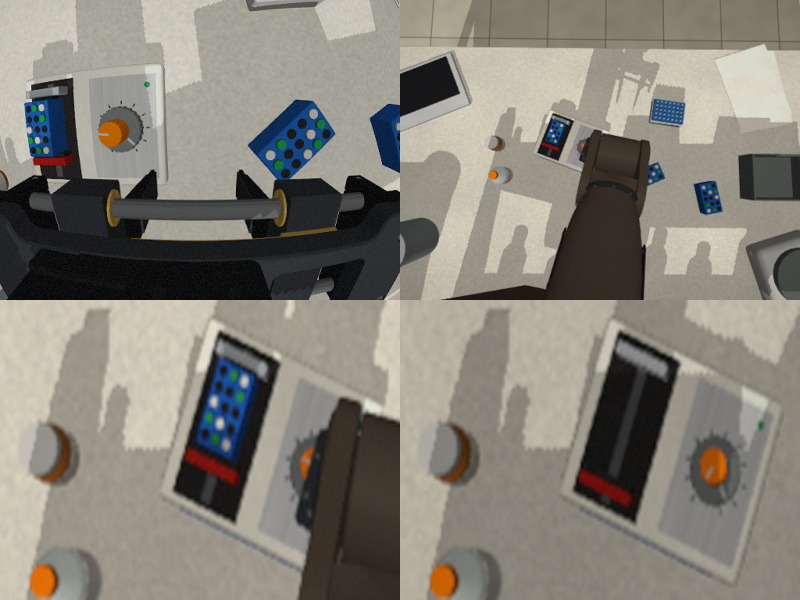

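The final pictures show the rack clamped between the jaw and the stop. The bottle and jar are where they were, and the arm is clear.

```bash
python3 -c "
from cell import *
print(hand_in())"
```

```text
the job is handed in; nothing more can be done
None
```

The smallest blue rack is on the shaker bed, clamped against the end stop at about 7.6 N. The knob is released, the fingers stayed about 9 mm above the speed ring (I did not recheck its mark at the end), and the bottle, jar and tip box look undisturbed. I handed the job in at about 39 s; no verdict came back.

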